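# Catch the falling lid of the storage case

## Task

Close the storage case without letting its lid drop: with the fingertips tip the open lid forward past upright so that it starts to fall, stop its fall on a finger while it is still well open, and let it down slowly and gently until it is fully shut. Do not grip, squeeze or force the lid, do not pick anything up, and leave everything else in and around the case where it is; finish clear of the case.

Things in the scene. Friction and masses are not known exactly. Their poses are not given: they have to be found in the camera images.
- case: frosted light-grey plastic case, open-topped, fixed to the bench: 130 mm deep (its x), 240 wide (its y), 110 high, walls 4. Origin: centre of its underside, on the bench. x points from the front (towards the robot; two orange latches, a handle standing out 17 mm below 60 mm height) to the hinge side, z up. Turned up to 17 degrees either way
- lid: white lid, flat plate 240 mm wide, 8 thick, about 0.3 kg, hinged along the case's upper back edge. Origin on the hinge line, mid-width. When shut it reaches 158 mm to its own -x: 130 over the case, then an orange lip, 28 deep, full width, standing out beyond the case's front wall. Its z is 0 at the underside (inner face), 8 mm at the top
- lid_hinge (a point): point on the hinge line, half-way along the case's width: at 65 mm to +x of the case's origin and 110 mm above the bench
- lip_edge (a point): middle of the free edge of the lid's orange lip, on the underside (inner face): 158 mm from the hinge line
- lid_angle (a joint): lid angle in rad: 0 = shut and level, 1.57 = upright, 1.85 = leaning back on its stop, away from the robot. Starts at rest at 1.58 to 1.67. Friction (0.045 N m) holds it near upright; below about 1.3 it falls by itself, slowed by a worn damper (1.15 to 0.5 in about 1.3 to 2 s, faster lower down), and would bang shut at 0.7 to 1 rad/s. Holding it up by the lip takes 1 to 2 N
- meter: yellow hand-held meter, 75 x 140 x 32 mm, lying loose in the case; leave alone. Origin: centre of its underside
- spool: small blue spool, 44 mm across, 30 mm high, standing loose in the case; leave alone. Origin: centre of its underside
- contact_jar: amber jar, 38 mm across, 60 mm high, standing beside one end of the case; leave alone. Origin: centre of its underside
- pot_box: black box with a metal knob, 50 x 34 x 40 mm, standing beside the other end of the case; leave alone. Origin: centre of its underside
- water: clear bottle with red label and red cap, 62 mm across, 200 mm high, on the bench; leave alone. Origin: centre of its underside
- screwdriver: screwdriver, 170 mm long, lying on the bench; leave alone. Origin: under its middle
- phone: black phone, 150 x 72 x 9 mm, lying on the bench; leave alone. Origin: centre of its underside
- marker: black pen, 130 mm long, 11 mm thick, lying on the bench; leave alone. Origin: under its middle

How it is judged (in metres and radians):
On the way, in this order (a step that is already met when the one before it is completed fails the run):
1. the lid is tipped forward past upright (below 1.4 rad) (value of joint lid_angle below 1.4 rad), for 0.05 s.
2. the lid's fall is stopped on the fingers while it is still well open: between 0.2 and 0.9 rad, falling no faster than 0.3 rad/s, resting on the fingers for 0.25 s (value of joint lid_angle between 0.2 and 0.9 rad and velocity of joint lid_angle between -0.3 and 0.3 rad/s and contact force between the fingers and lid above 0.3 N), for 0.25 s.
3. the lid is shut (below 0.03 rad) (value of joint lid_angle below 0.03 rad), for 0.1 s.
At the end, for the whole second after the job is handed in: The lid is shut (hinge within 0.03 rad of closed) and at rest, and all loose things are within 15 mm of where they started (value of joint lid_angle below 0.03 rad and linear speed of lid below 0.02 m/s and distance of each of contact_jar, pot_box, water, screwdriver, phone, marker, meter, spool from where it was at the start of the episode below 0.015 m); the robot touches nothing.
It fails at once if the lid comes down on the case with a bang (faster than 0.4 rad/s in its last 0.1 rad) (value of joint lid_angle below 0.1 rad and velocity of joint lid_angle below -0.4 rad/s).
It fails at once if the lid is gripped, squeezed or forced (more than 18 N from the fingers) (contact force between the fingers and lid above 18 N).
It fails at once if a bystander is moved, lifted or knocked (more than 15 mm) (distance of any of contact_jar, pot_box, water, screwdriver, phone, marker, meter, spool from where it was at the start of the episode above 0.015 m).
It also fails if it takes over 46 s, if anything falls off the work surface, if the arm or the gripper's body presses on something with over 40 N, if the wrist force passes 120 N, or if a joint passes its speed limit or range.

## Robot

A 6-joint arm with a two-finger parallel gripper is mounted at the origin on the work surface. World frame = base frame: x ahead of the robot, y to its left, z up, the work surface at z = 0. Lengths are in mm, angles in rad, forces in N, time in s.
With the tool pointing down it reaches from about 350 to 925 mm from the base axis. Payload 6.4 kg.
Tool frame: the origin (TCP) lies on the front face of the gripper's body, between the roots of the fingers; the fingertips stand 97 mm ahead of it and the grasp point (between the pads) lies 78 mm ahead of it (env.tip_reach is the distance from the TCP to the fingertips, in mm); z points along the fingers, y is the line along which they close (so a half turn about z gives the same grasp; the last joint's range is limited). The gripper opens to 94 mm and grips with 3 to 60 N. Pads are 16 mm wide; open, the fingers measure 119 mm over their backs; the gripper's body (75 mm by 177 mm) begins 78 mm behind the grasp point.
Start: joints at [-1.372, 0.245, 1.558, -0, 1.339, -0.174], TCP at [236.751, -605.362, 302.655] pointing down, gripper open.
Joint ranges: [-3.13, 3.13], [-1.02, 2.26], [0.13, 2.54], [-0.95, 4.09], [0.21, 2.88], [-2.74, 2.74]. Speed limits (rad/s): [2.57, 2.57, 3.14, 3.14, 3.14, 3.14].

## Interface

Orientations are given as a rotation vector (axis times angle).
In Python, from workcell import env gives the robot as it stands. The module is installed in compiled form; this text tells all that it offers.
- The arm moves only by the tool send_rows, never from a script. Its argument "deltas" is a list of rows, each a list of 3 entries, a list of its own where there are three numbers: the shift along the tool's x, y, z in cm, then the turn about the tool's z in degrees, then the opening, from 0 (shut) to 1 (fully open). A call has 1 to 12 rows; each row shifts and turns the commanded pose from where the row before left it, along the tool's axes as they then stand; what a row does not reach is not made up. A row lasts 1/10 s, in which the tool goes at most 50 mm and 8.59 degrees, less where a joint would pass 70% of its speed; a pose out of reach is approached as far as the arm can. A call is refused whole if a number of a shift passes 5 or a number of a turn 8.59, either way. A call with a gripper value outside its range is refused whole. The fingers move at their own pace and stop on an object; "newtons" is the grip in N (left out, the last holds). Time passes only in rows, so rows that do not move let the fingers close. It gives the time, the measured TCP pose, the force, the opening and the grip force at its end, in the units of the state.
- env.get_obs(): the state, without advancing time (a new reading comes with each control period).
- env.snapshot(name): name is "side" or "top"; returns the picture (480x640x3 uint8, red, green, blue); there is no depth.
- env.calibration(name): a dict with "fx", "fy", "cx", "cy" (pixels), "position" and "rotation" of the camera in the world. Camera axes: x right, y up, looking along -z (the intrinsics and any distortion apply to the point x, -y, -z); pixel columns grow to the right and rows downward; lengths in mm; the calibration is good to about 2 mm. A picture is of the moment at which its call begins. calibration takes no time and is no camera call.
- env.finish_job(): hands the job in; it is judged then, once.
The state is a dict: "time": time; "q": joint angles; "qd": joint speeds; "effort": joint torques, N m; "tcp_pos": TCP position; "tool_rot": TCP orientation; "contact_force": force on the tool from outside, world axes, zero at the start; "moment": the same for the moment, N m; "grip_width": opening from 0.0 (shut) to 1.0 (fully open); "grip_force": force on a finger pad.
Only numpy, scipy, OpenCV 4.12 (cv2) and the standard library are available. Lean on these libraries where they do the work, as an engineer would, in place of code of your own. Each camera call takes 0.05 s, during which the arm holds its last target. There are 200 camera calls.

## Working session

There is one attempt and no reset: what is moved stays moved. The work goes in short steps, Python scripts to look and compute and a tool call to move; the robot and the scene stay as the last step left them, time stands still between calls to the robot, and variables do not carry over. Pictures are saved under pics/ and viewed, at most 10 in all, crops included, and the job is handed in when it is done.

Besides the shell and the picture viewer there is one more tool, called as name(argument=value, ...), one argument or row to a line, values as JSON. send_rows: Moves the arm, as the interface text tells. Its arguments: {"type":"object","properties":{"deltas":{"type":"array"},"newtons":{"type":"number"}},"required":["deltas"]}

```bash
mkdir -p pics
python3 - <<'E'
from workcell import env
import cv2
for n in("side","top"):
    cv2.imwrite(f"pics/{n}0.png",env.snapshot(n)[:,:,::-1]); print(n,env.calibration(n))
print(env.get_obs())
E
```

```text
side {'fx': 446.91282559045897, 'fy': 446.91282559045897, 'cx': 325.2592376616167, 'cy': 239.6357357595278, 'position': array([ 483.65482302, -687.07561925,  725.34846378]), 'rotation': array([ 0.83068891, -0.04373851, -0.08877602])}
top {'fx': 466.4008027941651, 'fy': 466.4008027941651, 'cx': 329.50151940185543, 'cy': 232.1841078607176, 'position': array([ 317.08518201,   27.31184865, 1105.66181353]), 'rotation': array([ 0.1639898 , -0.17051045, -1.5673312 ])}
{'time': 0.1, 'q': array([-1.37209319e+00,  2.45745213e-01,  1.55884140e+00, -6.51292701e-05,
        1.33865753e+00, -1.74096955e-01]), 'qd': array([-0.00026461, -0.00255377, -0.00434968,  0.00137795, -0.00038807,
       -0.00138923]), 'effort': array([-3.24493458e-04, -4.16913056e+01, -3.15525091e+01,  6.85880659e-02,
        3.10087739e-02, -5.49071854e-05]), 'tcp_pos': array([ 236.6716121 , -605.00216669,  301.68203274]), 'tool_rot': array([-3.08554684e+00, -5.81925133e-01,  1.31379997e-04]), 'contact_force': array([ 0.74312158, -0.39582892, -0.0419786 ]), 'moment': array([ 0.00484877, -0.03034151,  0.01867722]), 'grip_force': 0.0, 'grip_width': 1.0001319812491218}
```

View pics/side0.png

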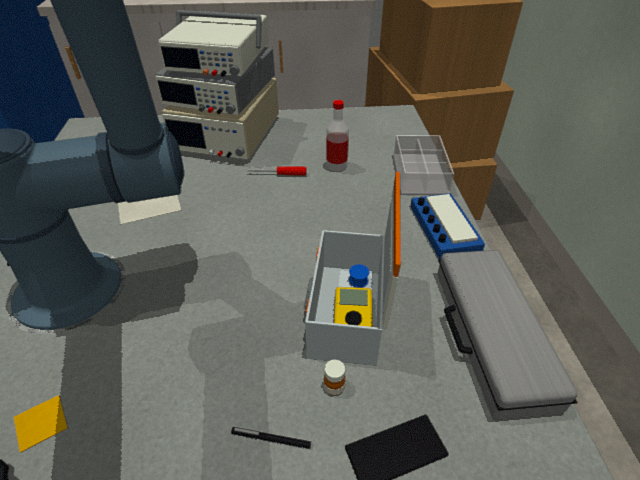

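View pics/top0.png

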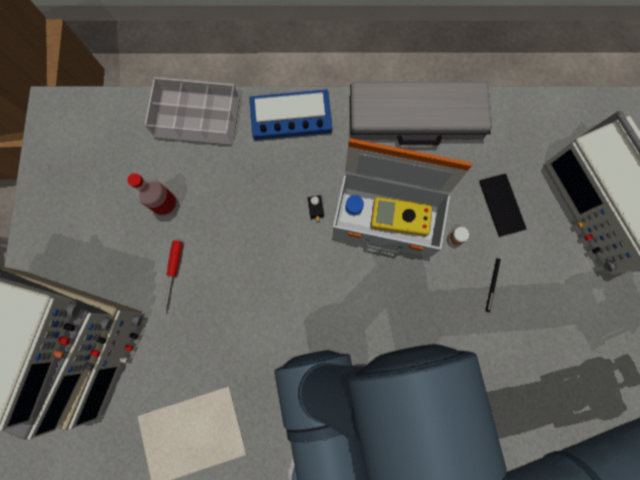

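The case is at about (390,215) in the top view and (350,290) in the side view, with its front towards the robot. The lid is near upright: its orange lip runs (348,143)-(469,165) in top and (398,175)-(397,273) in side. I'll zoom in for the corners.

Run:
```python
import cv2
a=cv2.imread("pics/top0.png")[130:265,320:480]; b=cv2.imread("pics/side0.png")[160:370,290:420]
cv2.imwrite("pics/tz.png",cv2.resize(a,None,fx=4,fy=4,interpolation=cv2.INTER_CUBIC))
cv2.imwrite("pics/sz.png",cv2.resize(b,None,fx=2.8,fy=2.8,interpolation=cv2.INTER_CUBIC))
```

```text
(no output)
```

View pics/tz.png

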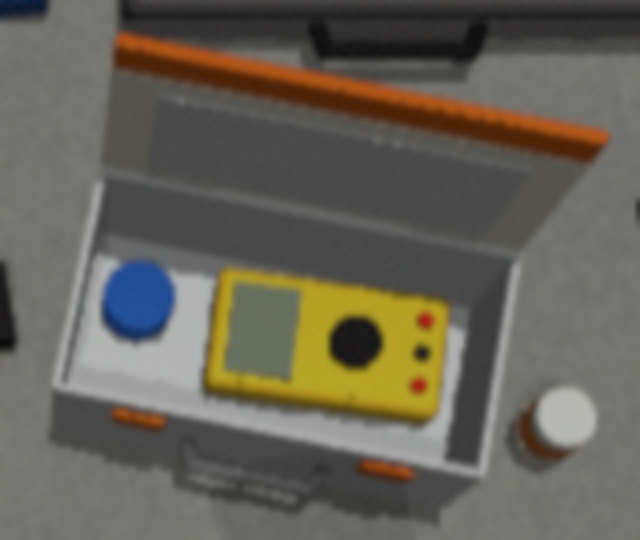

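View pics/sz.png

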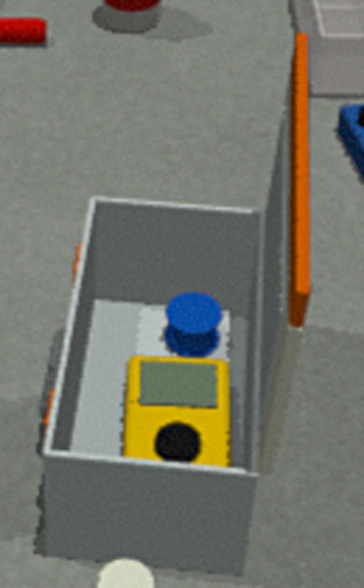

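Read-offs: in the top crop the rim corners are FL (58,388), FR (485,472), BL (100,182) and BR (520,262), and the lip's outer edge runs (118,33)-(610,133). In the side crop the rim corners are FL (92,199), FR (46,455) and BR (256,475), with the near end of the lip at (309,290). I'll fit the pose to these.

```bash
cat > h.py <<'E'
import numpy as np
from scipy.spatial.transform import Rotation as R
from scipy.optimize import least_squares
from workcell import env
def proj(n,P):
    c=env.calibration(n); p=R.from_rotvec(c["rotation"]).inv().apply(np.atleast_2d(P)-c["position"])
    return np.c_[c["cx"]+c["fx"]*p[:,0]/-p[:,2], c["cy"]+c["fy"]*p[:,1]/p[:,2]]
def world(v,loc):
    x,y,w=v[:3]; return R.from_euler("z",w).apply(np.atleast_2d(loc))+[x,y,0]
def lid(a,r,y,z): # r from hinge, z thickness
    return [65-r*np.cos(a)+z*np.sin(a), y, 110+r*np.sin(a)+z*np.cos(a)]
E
python3 - <<'E'
from h import *
T=lambda u:np.array(u)/4+[320,130]-.4
S=lambda u:np.array(u)/2.8+[290,160]-.3
rim=[[-65,120,110],[-65,-120,110],[65,120,110],[65,-120,110]]
tp=T([(58,388),(485,472),(100,182),(520,262)]); sp=S([(92,199),(46,455),(256,475)])
tl=T([(118,33),(610,133)]); sl=S([(309,290)])
def f(v,full=0):
    a=v[3]
    L=world(v,[lid(a,158,120,8),lid(a,158,-120,8)])
    e=np.r_[proj("top",world(v,rim))-tp, proj("side",world(v,[rim[0],rim[1],rim[3]]))-sp, proj("top",L)-tl, proj("side",L[1:])-sl]
    return e if full else e.ravel()
s=least_squares(f,[590,-60,-.15,1.6],loss="soft_l1",x_scale=[100,100,.1,.1]); v=s.x
print(v,f(v,1).round(1).tolist())
print("hinge",world(v,[65,0,110]),"lip",world(v,lid(v[3],158,0,0)))
for n in("side","top"): print(n,proj(n,world(v,[lid(v[3],158,120,0),lid(v[3],158,-120,0),lid(v[3],130,-120,0)])).round(1).tolist())
E
```

```text
[ 5.84305696e+02 -1.15645814e+02 -2.05642052e-01  1.59308778e+00] [[-1.1, -0.1], [0.5, 0.6], [-0.1, -3.9], [0.6, -3.2], [-1.4, -0.8], [-1.4, 0.1], [0.5, 0.1], [-0.5, -0.0], [0.3, -1.1], [-0.6, 0.5]]
hinge [[ 647.93615137 -128.91853572  110.        ]] lip [[ 651.3837058  -129.63766357  267.96074583]]
side [[393.4, 170.5], [393.8, 263.3], [391.4, 276.6]]
top [[347.8, 141.6], [471.8, 165.6], [467.4, 170.9]]
```

send_rows(
  deltas=[
    [[0,0,-2.5],8.28,1],
    [[0,0,-2.5],8.28,1],
    [[0,0,-2.5],8.28,1],
    [[0,0,-2.5],8.28,1],
    [[2.4,-3.8,0],0,1],
    [[2.4,-3.8,0],0,1],
    [[2.4,-3.8,0],0,1],
    [[2.4,-3.8,0],0,1],
    [[2.4,-3.8,0],0,1],
    [[2.4,-3.8,0],0,1],
    [[2.4,-3.8,0],0,1],
    [[2.4,-3.8,0],0,1],
  ],
)

```text
time: 1.3
tcp_pos: [487.6, -345.2, 402.2]
tool_rot: [-3.125, 0.322, 0.001]
contact_force: [0.3, -1.1, -0.2]
grip_width: 1.003
grip_force: 0.0
```

```bash
cat >> h.py <<'E'
V=[584.3,-115.6,-.2056]
def st(V=V):
    o=env.get_obs(); p=np.array(o["tcp_pos"]); Rm=R.from_rotvec(o["tool_rot"]).as_matrix()
    loc=R.from_euler("z",-V[2]).apply(p-[V[0],V[1],0])
    print("t",round(o["time"],2),"tcp",p.round(1),"case-frame",loc.round(1),"tipz",round(p[2]-97,1),"toolx hdg",round(np.arctan2(Rm[1,0],Rm[0,0]),4),"F",np.round(o["contact_force"],2),"Fcase",R.from_euler("z",-V[2]).apply(o["contact_force"]).round(2))
    return o,loc
E
python3 -c "from h import *; st()"
```

```text
t 1.3 tcp [ 487.6 -345.2  402.2] case-frame [ -47.8 -244.5  402.2] tipz 305.2 toolx hdg -0.2053 F [ 0.33 -1.14 -0.18] Fcase [ 0.56 -1.04 -0.18]
```

send_rows(
  deltas=[
    [[2.3,-3.5,0],0,1],
    [[2.3,-3.5,0],0,1],
    [[2.3,-3.5,0],0,1],
    [[2.3,-3.5,0],0,1],
    [[2.3,-3.5,0],0,1],
    [[2.3,-3.5,0],0,1],
    [[2.3,-3.5,0],0,1],
    [[0,0,1.5],0,1],
    [[0,0,2],0,1],
    [[0,0,2],0,1],
    [[0,0,2],0,1],
    [[0,0,0],0,1],
  ],
)

```text
time: 2.5
tcp_pos: [692.4, -139.8, 322.7]
tool_rot: [-3.123, 0.323, 0.013]
contact_force: [-0.2, -1.4, -0.9]
grip_width: 0.999
grip_force: 0.0
```

Run:
```python
from h import *; import cv2
st(); im=env.snapshot("side")[:,:,::-1]; cv2.imwrite("pics/s1.png",cv2.resize(im[60:380,240:540],None,fx=1.8,fy=1.8,interpolation=cv2.INTER_CUBIC))
```

```text
t 2.5 tcp [ 692.4 -139.8  322.7] case-frame [110.8  -1.7 322.7] tipz 225.7 toolx hdg -0.2058 F [-0.25 -1.37 -0.88] Fcase [ 0.04 -1.39 -0.88]
```

View pics/s1.png

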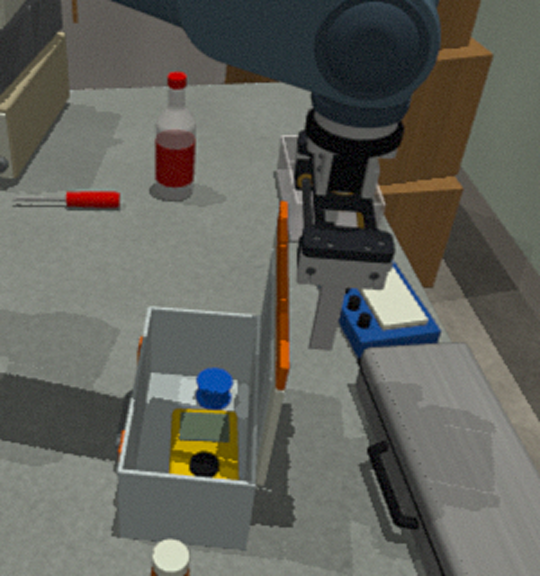

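The open fingers are behind the lid, with the near fingertip at (322,348), clear of its back face at (285,350). Next I push slowly to just past upright.

send_rows(
  deltas=[
    [[-0.6,0,0],0,1],
    [[-0.6,0,0],0,1],
    [[-0.6,0,0],0,1],
    [[-0.6,0,0],0,1],
    [[-0.4,0,0],0,1],
    [[-0.4,0,0],0,1],
    [[-0.4,0,0],0,1],
    [[-0.4,0,0],0,1],
    [[-0.4,0,0],0,1],
    [[-0.4,0,0],0,1],
    [[-0.4,0,0],0,1],
    [[0,0,0],0,1],
  ],
)

```text
time: 3.75
tcp_pos: [642.7, -129.1, 327.3]
tool_rot: [-3.125, 0.322, 0.002]
contact_force: [-0.2, 0.2, -0.3]
grip_width: 1.002
grip_force: 0.0
```

```bash
cat >> h.py <<'E'
import cv2
def lidangle(V=V,name=None,n="side"):
    im=env.snapshot(n); hsv=cv2.cvtColor(im,cv2.COLOR_RGB2HSV)
    m=cv2.inRange(hsv,(5,150,60),(18,255,255))
    best=None
    num,lab,stt,_=cv2.connectedComponentsWithStats(m)
    if name: cv2.imwrite(name,im[:,:,::-1])
    # candidate angle: IoU of projected lip volume with orange mask in its window
    for a in np.arange(0,1.8,.005):
        pts=proj(n,world(V,[lid(a,r,y,z) for r in(130,158) for y in(-120,120) for z in(0,8)])).astype(np.float32)
        h=cv2.convexHull(pts).astype(np.int32); k=np.zeros_like(m); cv2.fillConvexPoly(k,h,255)
        w=m
        i=(k&w>0).sum() if False else np.count_nonzero(cv2.bitwise_and(k,w)); s=i/(np.count_nonzero(k)+np.count_nonzero(w)-i)
        if best is None or s>best[0]: best=(s,a)
    print("lid angle",n,round(best[1],3),"IoU",round(best[0],2)); return best[1]
E
python3 -c "
from h import *
st(); lidangle(); lidangle(n='top')"
```

```text
t 3.75 tcp [ 642.7 -129.1  327.3] case-frame [ 59.9  -1.3 327.3] tipz 230.3 toolx hdg -0.2051 F [-0.22  0.17 -0.3 ] Fcase [-0.25  0.12 -0.3 ]
lid angle side 1.38 IoU 0.05
lid angle top 1.365 IoU 0.2
```

Lid measures about 1.37 rad, so it is past upright. Now push to about 1.25, lift over the top and come down in front as the catching finger.

send_rows(
  deltas=[
    [[-0.45,0,0],0,1],
    [[-0.45,0,0],0,1],
    [[-0.45,0,0],0,1],
    [[-0.45,0,0],0,1],
    [[0.3,0,-2],0,1],
    [[0,0,-3.5],0,1],
    [[-3.9,0,0],0,1],
    [[-3.9,0,0],0,1],
    [[-3.9,0,0],0,1],
    [[0,0,4.2],0,1],
    [[0,0,4.2],0,1],
    [[0,0,4.2],0,1],
  ],
)

```text
time: 5.05
tcp_pos: [513.6, -102.2, 256.2]
tool_rot: [3.124, -0.322, 0.003]
contact_force: [-0.2, -0.9, -1.2]
grip_width: 1.0
grip_force: 0.0
```

```bash
python3 -c "
from h import *
st(); lidangle(name='pics/s2.png'); lidangle(n='top')"
```

```text
t 5.05 tcp [ 513.6 -102.2  256.2] case-frame [-72.   -1.3 256.2] tipz 159.2 toolx hdg -0.2052 F [-0.21 -0.92 -1.16] Fcase [-0.01 -0.94 -1.16]
lid angle side 1.14 IoU 0.08
lid angle top 1.125 IoU 0.17
```

View pics/s2.png

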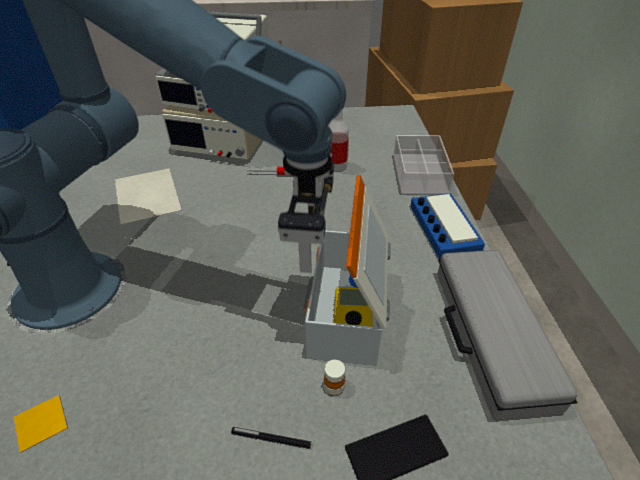

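The fingers are in front of the lid (near fingertip about (310,268)). The lid is at about 1.13 rad with its lip at (355,230), falling freely. I wait for it to land on them.

send_rows(
  deltas=[
    [[0,0,0],0,1],
    [[0,0,0],0,1],
    [[0,0,0],0,1],
    [[0,0,0],0,1],
    [[0,0,0],0,1],
    [[0,0,0],0,1],
    [[0,0,0],0,1],
    [[0,0,0],0,1],
    [[0,0,0],0,1],
    [[0,0,0],0,1],
    [[0,0,0],0,1],
    [[0,0,0],0,1],
  ],
)

```text
time: 6.35
tcp_pos: [514.1, -102.3, 256.6]
tool_rot: [-3.125, 0.322, 0.0]
contact_force: [-0.2, 0.0, 0.8]
grip_width: 0.996
grip_force: 0.0
```

```bash
python3 -c "
from h import *
st(); lidangle(); lidangle(n='top')"
```

```text
t 6.35 tcp [ 514.1 -102.3  256.6] case-frame [-71.4  -1.3 256.6] tipz 159.6 toolx hdg -0.2053 F [-0.21  0.02  0.75] Fcase [-0.21 -0.02  0.75]
lid angle side 0.75 IoU 0.11
lid angle top 0.71 IoU 0.12
```

send_rows(
  deltas=[
    [[0,0,0],0,1],
    [[0,0,0],0,1],
    [[0,0,0],0,1],
    [[0,0,0],0,1],
    [[0,0,0],0,1],
    [[0,0,0],0,1],
    [[0,0,0],0,1],
    [[0,0,0],0,1],
  ],
)

```text
time: 7.25
tcp_pos: [514.0, -102.3, 256.6]
tool_rot: [-3.125, 0.322, 0.0]
contact_force: [-0.5, 0.2, -1.2]
grip_width: 1.0
grip_force: 0.5
```

```bash
python3 -c "
from h import *
st(); lidangle(); lidangle(n='top')"
```

```text
t 7.25 tcp [ 514.  -102.3  256.6] case-frame [-71.5  -1.3 256.6] tipz 159.6 toolx hdg -0.2052 F [-0.5   0.2  -1.22] Fcase [-0.53  0.1  -1.22]
lid angle side 0.645 IoU 0.09
lid angle top 0.595 IoU 0.12
```

send_rows(
  deltas=[
    [[0,0,0],0,1],
    [[0,0,0],0,1],
    [[0,0,0],0,1],
    [[0,0,0],0,1],
    [[0,0,0],0,1],
  ],
)

```text
time: 7.85
tcp_pos: [514.1, -102.3, 256.7]
tool_rot: [3.125, -0.322, 0.0]
contact_force: [-0.7, 0.0, -0.4]
grip_width: 1.005
grip_force: 0.6
```

```bash
python3 -c "
from h import *
st(); lidangle(name='pics/s3.png'); lidangle(n='top')
im=cv2.imread('pics/s3.png')[150:380,230:430]; cv2.imwrite('pics/s3z.png',cv2.resize(im,None,fx=2.6,fy=2.6,interpolation=cv2.INTER_CUBIC))"
```

```text
t 7.85 tcp [ 514.1 -102.3  256.7] case-frame [-71.4  -1.3 256.7] tipz 159.7 toolx hdg -0.2053 F [-0.74  0.04 -0.39] Fcase [-0.73 -0.11 -0.39]
lid angle side 0.645 IoU 0.09
lid angle top 0.595 IoU 0.12
```

View pics/s3z.png

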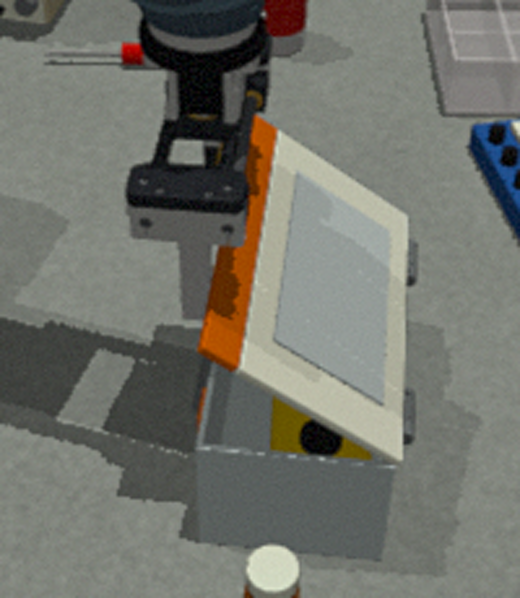

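The lid rests on the fingers at about 0.62 rad, unchanged over 0.6 s, with its lip against the near finger at about (212,290) in the crop. Now I lower along the lip's arc to about 0.26 rad.

send_rows(
  deltas=[
    [[-0.26,0,0.36],0,1],
    [[-0.26,0,0.36],0,1],
    [[-0.26,0,0.36],0,1],
    [[-0.22,0,0.38],0,1],
    [[-0.22,0,0.38],0,1],
    [[-0.22,0,0.38],0,1],
    [[-0.18,0,0.4],0,1],
    [[-0.18,0,0.4],0,1],
    [[-0.18,0,0.4],0,1],
    [[-0.14,0,0.4],0,1],
    [[-0.14,0,0.4],0,1],
    [[-0.14,0,0.4],0,1],
  ],
)

```text
time: 9.15
tcp_pos: [490.5, -97.4, 210.1]
tool_rot: [-3.125, 0.322, -0.0]
contact_force: [0.6, 0.8, 0.1]
grip_width: 1.002
grip_force: 0.3
```

```bash
python3 -c "
from h import *
st(); lidangle(); lidangle(n='top')"
```

```text
t 9.15 tcp [490.5 -97.4 210.1] case-frame [-95.5  -1.3 210.1] tipz 113.1 toolx hdg -0.2052 F [0.58 0.83 0.11] Fcase [0.4  0.93 0.11]
lid angle side 0.3 IoU 0.1
lid angle top 0.215 IoU 0.13
```

send_rows(
  deltas=[
    [[-0.035,0,0.12],0,1],
    [[-0.035,0,0.12],0,1],
    [[-0.035,0,0.12],0,1],
    [[-0.035,0,0.12],0,1],
    [[-0.035,0,0.12],0,1],
    [[-0.035,0,0.12],0,1],
    [[-0.035,0,0.12],0,1],
    [[-0.035,0,0.12],0,1],
    [[0,0,0.12],0,1],
    [[0,0,0.12],0,1],
    [[0,0,0],0,1],
  ],
)

```text
time: 10.35
tcp_pos: [487.5, -96.7, 198.0]
tool_rot: [-3.125, 0.322, 0.002]
contact_force: [-3.7, 2.6, -0.2]
grip_width: 1.002
grip_force: 2.1
```

```bash
python3 -c "
from h import *
st(); lidangle(); lidangle(n='top')"
```

```text
t 10.35 tcp [487.5 -96.7 198. ] case-frame [-98.6  -1.3 198. ] tipz 101.0 toolx hdg -0.2054 F [-3.69  2.57 -0.22] Fcase [-4.14  1.76 -0.22]
lid angle side 0.2 IoU 0.1
lid angle top 0.16 IoU 0.13
```

send_rows(
  deltas=[
    [[-0.01,0,-0.005],0,1],
    [[-0.01,0,-0.005],0,1],
    [[-0.01,0,-0.005],0,1],
    [[-0.01,0,-0.005],0,1],
    [[-0.01,0,-0.005],0,1],
    [[-0.01,0,-0.005],0,1],
    [[-0.01,0,-0.005],0,1],
    [[-0.01,0,-0.005],0,1],
    [[-0.01,0,-0.005],0,1],
    [[-0.01,0,-0.005],0,1],
    [[-0.01,0,-0.005],0,1],
    [[-0.01,0,-0.005],0,1],
  ],
)

```text
time: 11.65
tcp_pos: [486.9, -96.9, 199.4]
tool_rot: [3.124, -0.322, 0.001]
contact_force: [-1.0, 1.1, -0.4]
grip_width: 1.001
grip_force: 0.5
```

```bash
python3 -c "
from h import *
st(); lidangle(); lidangle(n='top')"
```

```text
t 11.65 tcp [486.9 -96.9 199.4] case-frame [-99.1  -1.6 199.4] tipz 102.4 toolx hdg -0.2052 F [-1.04  1.12 -0.38] Fcase [-1.25  0.88 -0.38]
lid angle side 0.2 IoU 0.1
lid angle top 0.16 IoU 0.13
```

send_rows(
  deltas=[
    [[-0.008,0,0],0,1],
    [[-0.008,0,0],0,1],
    [[-0.008,0,0],0,1],
    [[-0.008,0,0],0,1],
    [[-0.008,0,0],0,1],
    [[-0.008,0,0],0,1],
    [[-0.008,0,0],0,1],
    [[-0.008,0,0],0,1],
    [[-0.008,0,0],0,1],
    [[-0.008,0,0],0,1],
    [[-0.008,0,0],0,1],
    [[-0.008,0,0],0,1],
  ],
)

```text
time: 12.95
tcp_pos: [485.7, -96.4, 199.1]
tool_rot: [3.125, -0.322, -0.0]
contact_force: [-0.9, 0.1, -1.6]
grip_width: 0.999
grip_force: 0.5
```

```bash
python3 -c "
from h import *
st(); lidangle(); lidangle(n='top')"
```

```text
t 12.95 tcp [485.7 -96.4 199.1] case-frame [-100.4   -1.4  199.1] tipz 102.1 toolx hdg -0.2052 F [-0.89  0.13 -1.64] Fcase [-0.89 -0.05 -1.64]
lid angle side 0.14 IoU 0.1
lid angle top 0.07 IoU 0.13
```

send_rows(
  deltas=[
    [[-0.004,0,0],0,1],
    [[-0.004,0,0],0,1],
    [[-0.004,0,0],0,1],
    [[-0.004,0,0],0,1],
    [[-0.004,0,0],0,1],
    [[-0.004,0,0],0,1],
    [[-0.004,0,0],0,1],
    [[-0.004,0,0],0,1],
    [[-0.004,0,0],0,1],
    [[-0.004,0,0],0,1],
    [[-0.004,0,0],0,1],
    [[-0.004,0,0],0,1],
  ],
)

```text
time: 14.25
tcp_pos: [485.3, -96.3, 199.0]
tool_rot: [-3.125, 0.322, 0.0]
contact_force: [-1.2, -0.6, -0.9]
grip_width: 0.999
grip_force: 0.6
```

```bash
python3 -c "
from h import *
st(); lidangle(); lidangle(n='top')"
```

```text
t 14.25 tcp [485.3 -96.3 199. ] case-frame [-100.9   -1.4  199. ] tipz 102.0 toolx hdg -0.2052 F [-1.19 -0.55 -0.9 ] Fcase [-1.05 -0.78 -0.9 ]
lid angle side 0.09 IoU 0.1
lid angle top 0.07 IoU 0.12
```

send_rows(
  deltas=[
    [[-0.003,0,0],0,1],
    [[-0.003,0,0],0,1],
    [[-0.003,0,0],0,1],
    [[-0.003,0,0],0,1],
    [[-0.003,0,0],0,1],
    [[-0.003,0,0],0,1],
    [[-0.003,0,0],0,1],
    [[-0.003,0,0],0,1],
    [[-0.003,0,0],0,1],
    [[-0.003,0,0],0,1],
    [[-0.003,0,0],0,1],
    [[-0.003,0,0],0,1],
  ],
)

```text
time: 15.55
tcp_pos: [484.9, -96.3, 199.1]
tool_rot: [3.125, -0.322, 0.0]
contact_force: [-0.7, 0.2, 0.1]
grip_width: 0.998
grip_force: 0.6
```

```bash
python3 -c "
from h import *
st(); lidangle(); lidangle(n='top')"
```

```text
t 15.55 tcp [484.9 -96.3 199.1] case-frame [-101.2   -1.4  199.1] tipz 102.1 toolx hdg -0.2053 F [-0.75  0.24  0.13] Fcase [-0.78  0.08  0.13]
lid angle side 0.07 IoU 0.1
lid angle top 0.0 IoU 0.12
```

send_rows(
  deltas=[
    [[-0.0025,0,0],0,1],
    [[-0.0025,0,0],0,1],
    [[-0.0025,0,0],0,1],
    [[-0.0025,0,0],0,1],
    [[-0.0025,0,0],0,1],
    [[-0.0025,0,0],0,1],
    [[-0.0025,0,0],0,1],
    [[-0.0025,0,0],0,1],
    [[-0.0025,0,0],0,1],
    [[-0.0025,0,0],0,1],
    [[-0.0025,0,0],0,1],
    [[-0.0025,0,0],0,1],
  ],
)

```text
time: 16.85
tcp_pos: [484.6, -96.2, 199.0]
tool_rot: [-3.125, 0.322, 0.0]
contact_force: [-1.5, 0.4, -0.7]
grip_width: 0.998
grip_force: 0.6
```

```bash
python3 -c "
from h import *
o,_=st(); print(o['grip_force']); lidangle(name='pics/s4.png'); lidangle(n='top')
im=cv2.imread('pics/s4.png')[190:370,250:420]; cv2.imwrite('pics/s4z.png',cv2.resize(im,None,fx=3.3,fy=3.3,interpolation=cv2.INTER_CUBIC))"
```

```text
t 16.85 tcp [484.6 -96.2 199. ] case-frame [-101.6   -1.3  199. ] tipz 102.0 toolx hdg -0.2053 F [-1.5   0.36 -0.69] Fcase [-1.54  0.05 -0.69]
0.6022422070338962
lid angle side 0.05 IoU 0.11
lid angle top 0.0 IoU 0.12
```

View pics/s4z.png

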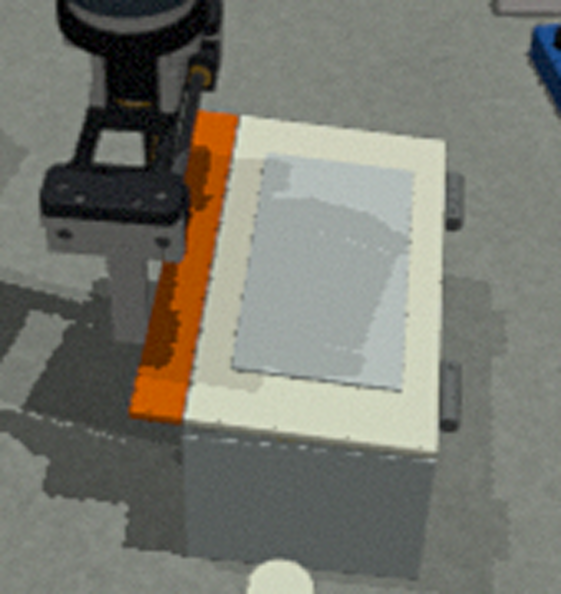

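The lid is almost shut: a thin gap remains along the near rim (185,425)-(435,450), with the near finger still at the lip at (150,330). I keep retreating slowly.

send_rows(
  deltas=[
    [[-0.0025,0,0],0,1],
    [[-0.0025,0,0],0,1],
    [[-0.0025,0,0],0,1],
    [[-0.0025,0,0],0,1],
    [[-0.0025,0,0],0,1],
    [[-0.0025,0,0],0,1],
    [[-0.0025,0,0],0,1],
    [[-0.0025,0,0],0,1],
    [[-0.0025,0,0],0,1],
    [[-0.0025,0,0],0,1],
    [[-0.0025,0,0],0,1],
    [[-0.0025,0,0],0,1],
  ],
)

```text
time: 18.15
tcp_pos: [484.3, -96.1, 199.0]
tool_rot: [-3.125, 0.322, 0.0]
contact_force: [-1.8, 1.0, -0.3]
grip_width: 1.001
grip_force: 0.6
```

```bash
python3 -c "
from h import *
o,_=st(); print(o['grip_force']); lidangle(); lidangle(n='top')"
```

```text
t 18.15 tcp [484.3 -96.1 199. ] case-frame [-101.9   -1.3  199. ] tipz 102.0 toolx hdg -0.2052 F [-1.84  1.04 -0.27] Fcase [-2.01  0.65 -0.27]
0.631223302334547
lid angle side 0.015 IoU 0.11
lid angle top 0.0 IoU 0.12
```

send_rows(
  deltas=[
    [[-0.002,0,0],0,1],
    [[-0.002,0,0],0,1],
    [[-0.002,0,0],0,1],
    [[-0.002,0,0],0,1],
    [[-0.002,0,0],0,1],
    [[-0.002,0,0],0,1],
    [[-0.002,0,0],0,1],
    [[-0.002,0,0],0,1],
    [[-0.002,0,0],0,1],
    [[-0.002,0,0],0,1],
    [[-0.002,0,0],0,1],
    [[-0.002,0,0],0,1],
  ],
)

```text
time: 19.45
tcp_pos: [484.2, -96.1, 199.2]
tool_rot: [3.125, -0.322, 0.001]
contact_force: [-1.2, 1.0, 0.3]
grip_width: 1.001
grip_force: 0.3
```

```bash
python3 -c "
from h import *
o,_=st(); print(o['grip_force']); lidangle(name='pics/s5.png'); a=cv2.imread('pics/s4.png').astype(int);b=cv2.imread('pics/s5.png').astype(int); print(abs(a-b)[190:370,250:420].mean())"
```

```text
t 19.45 tcp [484.2 -96.1 199.2] case-frame [-101.9   -1.4  199.2] tipz 102.2 toolx hdg -0.2052 F [-1.16  0.99  0.29] Fcase [-1.34  0.73  0.29]
0.31557108275592327
lid angle side 0.0 IoU 0.11
4.496394335511982
```

send_rows(
  deltas=[
    [[-0.002,0,0],0,1],
    [[-0.002,0,0],0,1],
    [[-0.002,0,0],0,1],
    [[-0.002,0,0],0,1],
    [[-0.002,0,0],0,1],
    [[-0.002,0,0],0,1],
    [[-0.002,0,0],0,1],
    [[-0.002,0,0],0,1],
    [[-0.003,0,0],0,1],
    [[-0.003,0,0],0,1],
    [[-0.003,0,0],0,1],
    [[-0.003,0,0],0,1],
  ],
)

```text
time: 20.7
tcp_pos: [483.8, -96.0, 199.1]
tool_rot: [3.125, -0.322, 0.0]
contact_force: [0.2, 0.3, 0.2]
grip_width: 1.0
grip_force: 0.0
```

```bash
python3 -c "
from h import *
o,_=st(); print(o['grip_force']); lidangle(name='pics/s6.png')"
```

```text
t 20.7 tcp [483.8 -96.  199.1] case-frame [-102.3   -1.3  199.1] tipz 102.1 toolx hdg -0.2053 F [0.2  0.33 0.22] Fcase [0.13 0.36 0.22]
0.0
lid angle side 0.0 IoU 0.11
```

The lid reads 0 and the finger force has gone to 0. I back off and rise clear.

send_rows(
  deltas=[
    [[-0.05,0,0],0,1],
    [[-0.1,0,0],0,1],
    [[-0.4,0,0],0,1],
    [[-1,0,0],0,1],
    [[-2,0,0],0,1],
    [[-2,0,0],0,1],
    [[-1,0,-1.5],0,1],
    [[0,0,-3],0,1],
    [[0,0,-3],0,1],
    [[0,0,-2],0,1],
    [[0,0,0],0,1],
    [[0,0,0],0,1],
  ],
)

```text
time: 21.95
tcp_pos: [419.2, -82.5, 293.4]
tool_rot: [-3.125, 0.322, 0.0]
contact_force: [-0.6, -0.3, -1.0]
grip_width: 1.001
grip_force: 0.0
```

```bash
python3 -c "
from h import *
st(); lidangle(name='pics/s7.png')"
```

```text
t 21.95 tcp [419.2 -82.5 293.4] case-frame [-168.4   -1.3  293.4] tipz 196.4 toolx hdg -0.2053 F [-0.6  -0.33 -1.01] Fcase [-0.52 -0.45 -1.01]
lid angle side 0.0 IoU 0.12
```

View pics/s7.png

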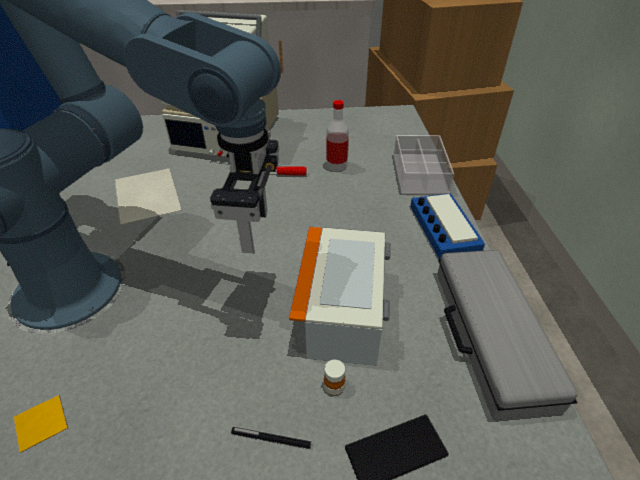

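The lid lies flat and shut (lip (313,232)-(300,318)), the gripper is clear at (240,210), and the bystanders in view are where they were.

```bash
python3 -c "
from workcell import env
print(env.finish_job())"
```

```text
the job is handed in; nothing more can be done
None
```

I tipped the lid past upright, caught it on the fingers at about 0.62 rad and let it down slowly until the camera showed it fully shut; the gripper finished clear, nothing else in view had moved, and I handed the job in at about 22 s (no verdict was returned).

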